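# Present a turned shaft to the upward-looking inspection camera

## Task

Slide the round black inspection camera along the bench, without lifting it or tipping it over, until it stands wholly on the yellow disc. Then take the stepped steel shaft out of its V-rest and hold it in the air with the middle of its thickest section centred over the camera's lens, 10 cm above the lens, level and parallel to the yellow tape strips (either way round). Finish while holding it there, steady, with the camera still standing on the disc, and leave the ring gauge, the V-block and the steel weight where they are.

Things in the scene. Friction and masses are not known exactly. Their poses are not given: they have to be found in the camera images.
- camera_lens (a point): centre of the lens glass, on top of a loose round black camera (a plain upright cylinder 80 mm in diameter and 46 mm high, with a lens barrel of 38 mm diameter on top that ends at 52 mm; about 0.45 kg, varies; solid). The point lies on the camera's axis, 52 mm above the bench; z is up
- mark: yellow disc of tape, 110 mm in diameter and flat on the bench (no thickness to catch on), with a black dot at its centre; origin at its centre, z up. Two yellow tape strips, 16 x 55 mm, run outward from it in one line along its +y and -y axis: they show the direction for the shaft
- shaft_mid (a point): centre of the thickest section of a turned steel shaft (125 mm long, 0.19 kg), on the shaft's axis; the shaft's axis is y. The thickest section is 24 mm in diameter and 45 mm long (22.5 mm either way along y). Beyond it toward +y: 16 mm diameter for 28 mm; toward -y: 20 mm diameter for 30 mm, then 12 mm for 22 mm. At the start the shaft lies level in the rest, axis 75 mm above the bench; it lifts straight up out of the open Vs
- rest: fixed blue base plate with two steel V saddles that carry the shaft; origin on the bench under the shaft, z up, y along the shaft. Plate 60 mm (x) by 140 mm (y), y from -62 to 78 mm, 10 mm high. The saddles stand at y = -33 and y = +50 mm, are 10 mm thick along y (18 mm at the feet, below 16 mm height), 36 mm wide, and do not rise above the shaft's axis; between them there is free space down to the plate. The middle of the thickest section lies over y = 11.5 mm
- ring_gauge_mid (a point): centre of a loose steel ring gauge 60 mm in diameter, 18 mm high, to be left alone
- vee_block_mid (a point): centre of a loose steel V-block 36 x 44 x 32 mm, to be left alone
- weight_mid (a point): centre of a loose knobbed steel weight 29 mm in diameter, 48 mm high, to be left alone

How it is judged:
By the outcome, as a careful person would: the job done as asked, in the order asked, and still so for the second after the job is handed in, while the arm keeps its last pose, push and grip.
It also fails if it takes over 58 s, if anything falls off the work surface, if the arm or the gripper's body presses on something with over 40 N, if the wrist force passes 120 N, or if a joint passes its speed limit or range.

## Robot

A 6-joint arm with a two-finger parallel gripper is mounted at the origin on a cart in front of the work surface, level with it; the furniture and walls round the work are solid. World frame = base frame: x ahead of the robot, y to its left, z up, the work surface at z = 0. Lengths are in mm, angles in rad, forces in N, time in s.
With the tool pointing down it reaches from about 350 to 775 mm from the base axis. Payload 7.3 kg.
Tool frame: the origin (TCP) lies midway between the tips of the shut fingers; the grasp point (between the pads) lies 19 mm behind it; z points along the fingers, y is the line along which they close (so a half turn about z gives the same grasp; the last joint's range is limited). The gripper opens to 92 mm and grips with 3 to 60 N. Pads are 19 mm wide; open, the fingers measure 130 mm over their backs; the gripper's body (75 mm by 190 mm) begins 47 mm behind the grasp point.
Start: joints at [-1.316, 0.342, 1.524, -0, 1.275, -0.146], TCP at [204.855, -483.404, 226.741] pointing down, gripper open.
Joint ranges: [-2.53, 2.53], [-0.77, 2.02], [0.04, 2.7], [-1, 4.14], [0.28, 2.66], [-3.11, 3.11]. Speed limits (rad/s): [2.57, 2.57, 3.14, 3.14, 3.14, 3.14].

## Interface

Orientations are given as [roll, pitch, yaw] about the fixed x, y, z axes, in that order (R = Rz(yaw) Ry(pitch) Rx(roll)).
In Python, from plant import readout, vision, order, models gives the robot as it stands. The module is installed in compiled form; this text tells all that it offers.
- The arm moves only by the tool step_arm, never from a script. Its argument "series" is text: rows parted by semicolons, each of 7 numbers parted by spaces: the gripper's target within -1 to 1 (shut at 1, half-way at 0, fully open at -1), then the shift along the tool's x, y, z each as a share of 80 mm, from -1 to 1, then the turn, a rotation vector about the tool's x, y, z each as a share of 2 pi rad, from -1 to 1. In form: jaw x y z ax ay az; .... A call has 1 to 20 rows; each row is the pose to reach, as a shift and turn from the pose commanded when the call began, along the tool's axes at that moment, turning the shorter way round; what a row does not reach only later rows make up. A row lasts 1/10 s, in which the tool goes at most 50 mm and 8.59 degrees, less where a joint would pass 70% of its speed; a pose out of reach is approached as far as the arm can. A call with a number of a shift or a turn outside -1 to 1 is refused whole. A call with a gripper value outside its range is refused whole. The fingers move at their own pace and stop on an object; the grip force is fixed at half the most. Time passes only in rows, so rows that repeat a pose let the fingers close. It gives the time, the measured TCP pose, the force, the opening and the grip force at its end, in the units of the state.
- readout.get_obs(): the state, without advancing time (a new reading comes with each control period).
- vision.capture(name): name is "scene" or "top"; returns a dict with "frame" (420x560x3 uint8, red, green, blue), "depth" (420x560 float32, mm along the optical axis (not along the pixel's ray), 0 where there is no reading), "fovy" (degrees; the focal length in pixels is half the picture's height over the tangent of half this angle, whatever the lens; pixels are square), "cx", "cy" (the principal point, pixels), "rvec" (rotation vector, rad) and "tvec" (3), from world to camera coordinates, as OpenCV has them. Camera axes: x right, y down, z forward; pixel columns grow to the right and rows downward; lengths in mm; the calibration is good to about 2 mm. A picture is of the moment at which its call begins.
- order.close_job(): hands the job in; it is judged then, once.
Trained networks look in a picture, given as the dict that the camera call returned (one of the last four; its "shot" number tells which), for a name from the list of things; names that differ only in an ending like _2 or _b are one class to them, and where a whole thing is asked for, a point or a joint stands for the part that bears it (a point fixed in the world has none). Each returns a list of dicts, best first, with "p" (0 to 1); they miss things now and then, are a little off and sometimes report something else, mostly with a low value. They report only what shows in the picture. A call takes as long as a camera call.
- models.look_for(picture, thing): "position" ([column, row] in pixels, amid what is visible of it).
- models.pinpoint(picture, thing): "position" ([column, row] in pixels: a listed point, or the origin of a listed thing).
The state is a dict: "time": time; "joint_positions": joint angles; "dq": joint speeds; "tau": joint torques, N m; "tool_pos": TCP position; "tcp_rot": TCP orientation; "contact_force": force on the tool from outside, world axes, zero at the start; "moment": the same for the moment, N m; "grip_width": finger opening in mm; "finger_force": force on a finger pad.
Only numpy, scipy, OpenCV 4.12 (cv2) and the standard library are available. Lean on these libraries where they do the work, as an engineer would, in place of code of your own. Each camera call takes 0.05 s, during which the arm holds its last target. There are 200 camera calls.

## Working session

There is one attempt and no reset: what is moved stays moved. The work goes in short steps, Python scripts to look and compute and a tool call to move; the robot and the scene stay as the last step left them, time stands still between calls to the robot, and variables do not carry over. Pictures are saved under pics/ and viewed, at most 10 in all, crops included, and the job is handed in when it is done.

Besides the shell and the picture viewer there is one more tool, called in YAML: its name, and indented under it one key for each argument. step_arm: Moves the arm, as the interface text tells. Shift numbers are shares of 80 mm and turn numbers shares of 2 pi rad, none past 1 either way. Its arguments: {"type":"object","properties":{"series":{"type":"string"}},"required":["series"]}

```bash
mkdir -p pics
cat > h.py <<'E'
import numpy as np, cv2
from plant import readout, vision, order, models
from scipy.spatial.transform import Rotation as Ro
def cam(p):
    f=210/np.tan(np.radians(p["fovy"])/2); R=cv2.Rodrigues(np.array(p["rvec"],float))[0]
    return f,R,np.array(p["tvec"],float).ravel()
def ray(p,px,z):
    f,R,t=cam(p); d=R.T@np.array([(px[0]-p["cx"])/f,(px[1]-p["cy"])/f,1]); o=-R.T@t
    return o+d*(z-o[2])/d[2]
def cloud(p):
    f,R,t=cam(p); D=p["depth"]; v,u=np.mgrid[:420,:560]
    P=np.stack([(u-p["cx"])/f*D,(v-p["cy"])/f*D,D],-1)
    W=(P-t)@R; W[D==0]=np.nan; return W
def save(p,n): cv2.imwrite("pics/"+n,p["frame"][:,:,::-1])
Z=dict(camera_lens=52,mark=0,shaft_mid=75,rest=0,ring_gauge_mid=9,vee_block_mid=16,weight_mid=24)
E
python3 - <<'E'
from h import *
for n in("top","scene"):
    p=vision.capture(n); save(p,n+"1.png"); print(n,p["fovy"],p["cx"],p["cy"])
    for k,z in Z.items():
        for r in models.pinpoint(p,k)[:2]: print(k,np.round(r["position"]),round(r["p"],2),ray(p,r["position"],z).round(1))
o=readout.get_obs(); print(o)
E
```

```text
top 52.144948951803464 280.81741948443295 204.70206073491477
camera_lens [345. 231.] 0.67 [ 487.9 -279.3   52. ]
mark [270. 212.] 0.74 [558.2 -18.1   0. ]
shaft_mid [185. 238.] 0.65 [453.5 268.8  75. ]
rest [189. 240.] 0.9 [450.6 271.7   0. ]
ring_gauge_mid [255. 179.] 0.74 [675.6  41.1   9. ]
vee_block_mid [304. 171.] 0.71 [ 707.4 -137.8   16. ]
weight_mid [390. 252.] 0.37 [ 420.8 -441.5   24. ]
scene 46.07849707633675 270.59700766511446 210.0699290612048
camera_lens [351. 205.] 0.7 [ 477.8 -286.1   52. ]
mark [262. 245.] 0.87 [549.  -19.6  -0. ]
shaft_mid [181. 298.] 0.81 [459.3 277.8  75. ]
rest [194. 319.] 0.89 [447.6 259.9   0. ]
ring_gauge_mid [216. 227.] 0.87 [680.   38.3   9. ]
vee_block_mid [262. 196.] 0.6 [ 707.3 -145.7   16. ]
weight_mid [406. 202.] 0.44 [ 410.5 -449.7   24. ]
weight_mid [262. 199.] 0.38 [ 688.3 -129.5   24. ]
{'time': 0.8, 'joint_positions': array([-1.31603490e+00,  3.41976887e-01,  1.52408857e+00, -3.28002957e-05,
        1.27538973e+00, -1.45981173e-01]), 'dq': array([-1.70791756e-03,  2.60838966e-03, -1.63681918e-03, -5.11972149e-05,
        7.10590971e-06,  4.45843020e-04]), 'tau': array([-1.82173604e-03, -4.31093216e+01, -2.44471836e+01,  7.17356382e-02,
        4.82776354e-02,  2.57681756e-05]), 'tool_pos': array([ 204.83059074, -483.42188409,  226.75651167]), 'tcp_rot': array([3.14146121e+00, 5.10444960e-05, 4.00752146e-01]), 'contact_force': array([0.04070016, 0.92667186, 0.5041829 ]), 'moment': array([ 0.02366148, -0.03784311,  0.01708589]), 'finger_force': 0.0, 'grip_width': 91.85500187291791}
```

View pics/top1.png

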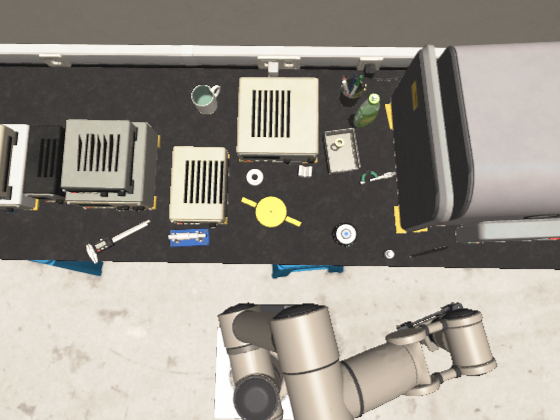

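View pics/scene1.png

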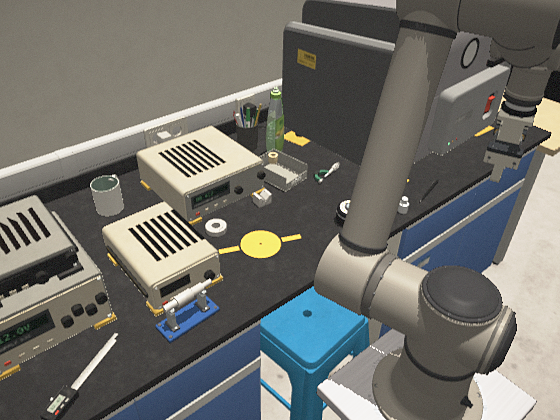

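The top view shows the camera at (345,233), the disc at (271,212), the rest and shaft at (189,237) with an instrument box just behind it, the weight at (390,253), the ring at (255,177) and the V-block at (305,171). Next I'll refine these with depth and colour.

Run:
```python
from h import *
for n in("top","scene"):
    p=vision.capture(n); W=cloud(p); F=p["frame"]; hsv=cv2.cvtColor(F,cv2.COLOR_RGB2HSV)
    X,Y,H=W[...,0],W[...,1],W[...,2]
    # mark
    ye=(hsv[...,0]>22)&(hsv[...,0]<36)&(hsv[...,1]>140)&(hsv[...,2]>120)&(abs(X-555)<130)&(abs(Y+18)<130)
    v,u=np.nonzero(ye); G=np.array([ray(p,(a,b),0)[:2] for a,b in zip(u,v)])
    c=(G.max(0)+G.min(0))/2
    for _ in range(20):
        d=G[np.linalg.norm(G-c,axis=1)<62]; c=d.mean(0)
    far=G[np.linalg.norm(G-c,axis=1)>65]; q=far-c; a=np.arctan2(q[:,1],q[:,0]); th=np.angle(np.exp(2j*a).mean())/2
    print(n,"mark",c.round(1),"axis deg",np.degrees(th).round(1),len(d),len(far))
    # heights
    m=(abs(X-485)<60)&(abs(Y+282)<60)&(H>30)&(H<49+8); print("cam pts",m.sum(),np.nanmedian(H[m]),[(X[m].min()+X[m].max())/2,(Y[m].min()+Y[m].max())/2],X[m].min(),X[m].max(),Y[m].min(),Y[m].max())
    m=(X>420)&(X<500)&(abs(Y-270)<75)&(H>66)&(H<95)&(hsv[...,1]<60); P=np.c_[X[m],Y[m]]
    if len(P)>10:
        l=cv2.fitLine(P.astype(np.float32),cv2.DIST_HUBER,0,.1,.1).ravel(); print("shaft",len(P),l.round(3),np.degrees(np.arctan2(l[1],l[0])),P.min(0),P.max(0),np.median(H[m]))
    m=(X>490)&(X<760)&(Y>100)&(Y<400)&(H>60); print("box",np.percentile(X[m],[0,1,5,95]),np.percentile(Y[m],[1,5,95,99]),np.percentile(H[m],[5,50,95]))
    if n=="top":
        for x0 in range(300,800,25): print(x0,[int(np.nan_to_num(np.nanmax(H[(abs(X-x0)<13)&(abs(Y-y0)<13)],initial=0))) for y0 in range(400,-500,-25)])
    m=cv2.resize(F[140:280,150:430] if n=="top" else F[150:350,140:420],None,fx=2.8,fy=2.8,interpolation=cv2.INTER_CUBIC); cv2.imwrite(f"pics/{n}c.png",m[:,:,::-1])
```

```text
top mark [532.6 -76.2] axis deg 72.7 30 35
cam pts 409 47.49339818010105 [np.float64(478.5177905584198), np.float64(-281.66699998999735)] 440.14129688562366 516.8942842312159 -320.3323763060098 -243.00162367398488
shaft 225 [ 6.10000e-02 -9.98000e-01  4.60247e+02  2.63262e+02] -86.494354 [445.22066882 200.03220085] [477.99817476 325.69818008] 83.2490240143035
box [496.23713152 510.53332371 518.82739976 746.23065885] [134.50610973 140.95087979 314.12736432 323.14327488] [ 79.24753576 100.3320743  106.17841921]
300 [0, 0, 0, 0, 0, 0, 0, 0, 0, 0, 0, 0, 0, 0, 0, 0, 0, 0, 0, 0, 735, 735, 733, 0, 0, 0, 0, 0, 0, 0, 0, 0, 0, 0, 0, 0]
325 [0, 0, 0, 0, 0, 0, 0, 0, 0, 0, 0, 0, 0, 0, 0, 0, 0, 0, 0, 0, 0, 0, 0, 0, 0, 0, 0, 0, 0, 0, 0, 0, 0, 0, 0, 0]
350 [0, 0, 0, 0, 0, 0, 0, 0, 0, 0, 0, 0, 0, 0, 0, 0, 0, 0, 0, 0, 0, 0, 0, 0, 0, 0, 0, 0, 0, 0, 0, 0, 0, 0, 0, 0]
375 [5, 7, 7, 7, 8, 6, 6, 10, 7, 7, 10, 8, 6, 10, 5, 8, 8, 9, 7, 8, 8, 8, 9, 10, 8, 8, 8, 8, 10, 7, 5, 7, 9, 9, 4, 6]
400 [7, 9, 9, 7, 6, 9, 7, 10, 7, 7, 9, 10, 7, 9, 8, 6, 10, 7, 7, 9, 11, 7, 7, 10, 8, 11, 7, 9, 5, 7, 6, 8, 8, 54, 51, 8]
4
[... 1945 characters left out ...]
, 7, 10, 414, 427]
775 [156, 5, 9, 103, 107, 104, 108, 106, 107, 105, 103, 9, 122, 124, 125, 123, 124, 124, 126, 128, 124, 125, 122, 124, 9, 57, 83, 76, 11, 55, 8, 8, 9, 9, 412, 425]
scene mark [553.9 -12.9] axis deg 67.3 80 53
cam pts 164 45.030796794727465 [np.float64(487.28837125585267), np.float64(-270.54594059251326)] 461.3377584177204 513.2389840939849 -301.1518478019667 -239.94003338305976
shaft 510 [ 8.10000e-02 -9.97000e-01  4.51438e+02  2.69221e+02] -85.33409 [440.15696556 200.01775304] [467.70822802 324.99492885] 80.54926493216222
box [491.64228672 504.71954518 506.91936169 742.12986051] [144.74663828 154.11256813 323.9784533  330.30538193] [ 64.37604675  99.11988758 102.24559349]
```

View pics/topc.png

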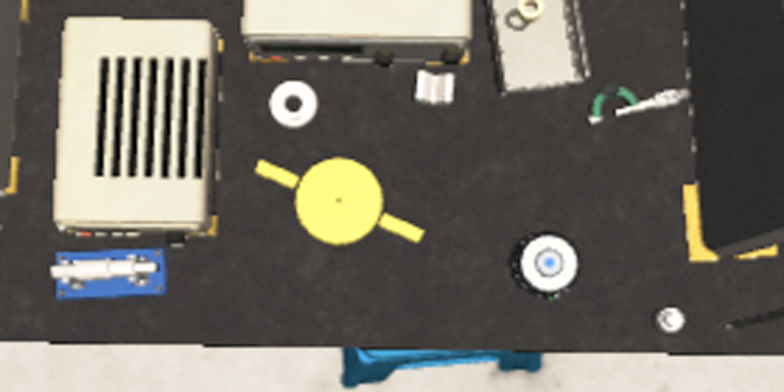

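```bash
cat >> h.py <<'E'
def blobs(p,mask,z,c0,r):
    v,u=np.nonzero(mask); f,R,t=cam(p); o=-R.T@t
    d=np.c_[(u-p["cx"])/f,(v-p["cy"])/f,np.ones(len(u))]@R; G=(o+d*((z-o[2])/d[:,2])[:,None])[:,:2]
    return G[np.linalg.norm(G-np.array(c0),axis=1)<r]
def mark(p):
    hsv=cv2.cvtColor(p["frame"],cv2.COLOR_RGB2HSV); h,s,v=cv2.split(hsv)
    G=blobs(p,(h>24)&(h<36)&(s>90)&(v>100),0,(555,-18),140)
    c=np.median(G,0)
    for _ in range(30): c=G[np.linalg.norm(G-c,axis=1)<60].mean(0)
    q=G-c; q=q[np.linalg.norm(q,axis=1)>62]; a=np.arctan2(q[:,1],q[:,0])
    return c.round(1),np.degrees(np.angle(np.exp(2j*a).mean())/2).round(1),len(G)
E
python3 - <<'E'
from h import *
for n in("top","scene"):
    p=vision.capture(n); print(n,mark(p))
    hsv=cv2.cvtColor(p["frame"],cv2.COLOR_RGB2HSV); h,s,v=cv2.split(hsv)
    bl=(h>100)&(h<125)&(s>60)
    for z,w in((52,"blue lens"),): 
        G=blobs(p,bl,52,(482,-282),25); print(w,len(G),G.mean(0).round(1) if len(G) else 0)
    G=blobs(p,(v>150)&(s<60),46,(482,-282),60); print("white",len(G),G.min(0),G.max(0),G.mean(0))
    G=blobs(p,(h>105)&(h<125)&(s>130),10,(455,268),100); r=cv2.minAreaRect(G.astype(np.float32)); print("plate",len(G),r)
    G=blobs(p,(v>140)&(s<60),82,(452,268),80); G=G[G[:,0]<485]; print("shaft",len(G),cv2.minAreaRect(G.astype(np.float32)))
    for nm,z in(("s",0),): pass
    cv2.imwrite(f"pics/{n}z.png",np.hstack([cv2.resize(p["frame"][b:b+50,a:a+60],None,fx=6.6,fy=6.6,interpolation=cv2.INTER_NEAREST) for a,b in (((160,215),(318,208)) if n=="top" else ((150,285),(310,180)))])[:,:,::-1])
E
```

```text
top (array([558.3, -20.3]), np.float64(67.3), 914)
blue lens 10 [ 480.1 -283.8]
white 300 [ 439.80031436 -315.79886467] [ 512.65998139 -249.92235057] [ 479.09428852 -283.31031595]
plate 292 ((459.7493591308594, 269.7099914550781), (59.31563186645508, 137.1969757080078), 4.0256147384643555)
shaft 258 ((454.5546875, 260.1678771972656), (41.7852783203125, 129.71170043945312), 2.5870041847229004)
scene (array([556. , -19.8]), np.float64(67.2), 964)
blue lens 0 0
white 80 [ 467.08149026 -303.5647087 ] [ 509.93428692 -250.68914831] [ 492.22619111 -272.92258836]
plate 957 ((454.5965270996094, 270.3667297363281), (63.18741989135742, 139.96136474609375), 3.9474098682403564)
shaft 466 ((449.0466003417969, 270.15167236328125), (118.72757720947266, 89.45050048828125), 64.29293060302734)
```

View pics/topz.png

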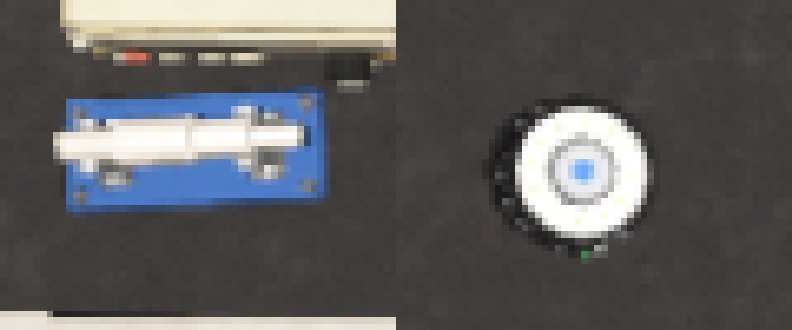

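View pics/scenez.png

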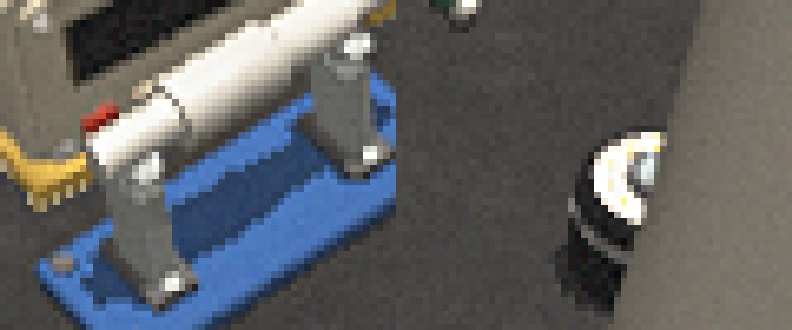

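The disc is at (557,-20) with its strips along 67.3°. The camera is at about (479.5,-283), and the rest yaw is about 4°, which puts the shaft's mid point near (457,273).

step_arm:
  series: "-1 0.6 -0.15 0 0 0 -0.06; -1 1 -0.3 0 0 0 -0.123; -1 1 -0.3 0 0 0 -0.123; -1 1 -0.3 0 0 0 -0.123; -1 1 -0.3 0 0 0 -0.123; -1 1 -0.3 0 0 0 -0.123; -1 1 -0.3 0 0 0 -0.123"

```text
time: 1.7
tool_pos: [269.1, -430.1, 226.7]
tcp_rot: [3.142, 0.0, 1.171]
contact_force: [0.1, 0.5, 0.4]
grip_width: 91.8
finger_force: 0.0
```

step_arm:
  series: "-1 0.45 0.3 0 0 0 0; -1 0.9 0.6 0 0 0 0; -1 0.9 0.6 0 0 0 0"

```text
time: 2.0
tool_pos: [344.3, -379.8, 226.8]
tcp_rot: [3.141, -0.001, 1.174]
contact_force: [-0.9, -0.7, 1.3]
grip_width: 91.9
finger_force: 0.0
```

step_arm:
  series: "-1 0.45 0.3 0 0 0 0; -1 0.9 0.6 0 0 0 0; -1 0.9 0.6 0 0 0 0; -1 0.9 0.6 0 0 0 0"

```text
time: 2.4
tool_pos: [413.4, -334.3, 226.5]
tcp_rot: [-3.141, 0.0, 1.174]
contact_force: [-1.0, -0.1, -0.0]
grip_width: 91.6
finger_force: 0.0
```

step_arm:
  series: "-1 0.45 0.26 0.5 0 0 0; -1 0.91 0.51 1 0 0 0; -1 0.91 0.51 1 0 0 0; -1 0.91 0.51 1 0 0 0"

```text
time: 2.8
tool_pos: [478.3, -282.7, 145.0]
tcp_rot: [-3.138, -0.001, 1.174]
contact_force: [-0.4, 0.1, 0.8]
grip_width: 91.7
finger_force: 0.0
```

Run:
```python
from h import *
for n in("scene","top"):
    p=vision.capture(n); save(p,n+"2.png")
    for k in ("camera_lens","shaft_mid","rest","mark"):
        for r in models.pinpoint(p,k)[:2]: print(n,k,np.round(r["position"],1),round(r["p"],2),ray(p,r["position"],Z[k]).round(1))
    hsv=cv2.cvtColor(p["frame"],cv2.COLOR_RGB2HSV); h,s,v=cv2.split(hsv)
    G=blobs(p,(v>150)&(s<60),46,(480,-283),60); print("white",len(G),G.min(0) if len(G) else 0,G.max(0) if len(G) else 0)
o=readout.get_obs(); print(o["tool_pos"],o["tcp_rot"])
```

```text
scene camera_lens [263.8 198.8] 0.23 [ 655.4 -111.6   52. ]
scene shaft_mid [180.4 294.4] 0.7 [468.5 273.8  75. ]
scene rest [192.5 319.1] 0.62 [450.  261.9   0. ]
scene mark [260.1 247. ] 0.96 [546.2 -11.5   0. ]
white 0 0 0
top camera_lens [345.2 233.1] 0.57 [ 480.4 -281.    52. ]
top shaft_mid [186.2 235.2] 0.78 [462.4 264.8  75. ]
top rest [192.  239.5] 0.61 [452.5 261.   -0. ]
top mark [273.9 209.1] 0.62 [567.2 -31.    0. ]
top mark [390.  253.7] 0.43 [ 413.9 -446.3    0. ]
white 354 [ 422.18002537 -340.108791  ] [ 537.30382814 -225.6666951 ]
[ 479.00433811 -283.56681127  147.28434888] [3.14069100e+00 3.80108829e-04 1.17301889e+00]
```

View pics/scene2.png

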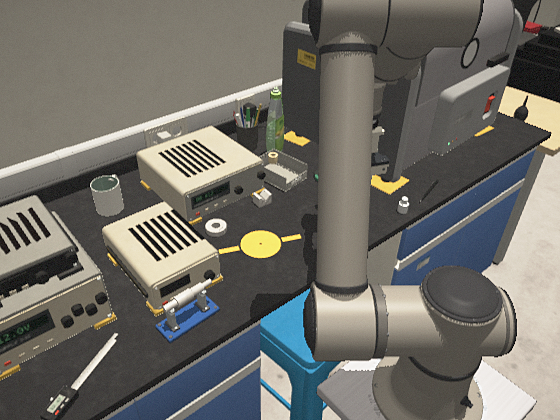

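The scene view has the arm hiding the camera, so I'm relying on the top view fix at about (480,-283), which matches the TCP. I'll descend with force checks.

step_arm:
  series: "-1 0 0 0.5 0 0 0; -1 0 0 1 0 0 0; -1 0 0 1 0 0 0"

```text
time: 3.6
tool_pos: [476.3, -281.0, 62.4]
tcp_rot: [-3.132, -0.003, 1.173]
contact_force: [-0.8, -0.7, -1.0]
grip_width: 92.0
finger_force: 0.0
```

step_arm:
  series: "-1 0 0 0.15 0 0 0; -1 0 0 0.25 0 0 0; -1 0 0 0.35 0 0 0; -1 0 0 0.4 0 0 0; -1 0 0 0.4 0 0 0"

```text
time: 4.1
tool_pos: [479.1, -283.0, 34.6]
tcp_rot: [-3.141, 0.0, 1.174]
contact_force: [-0.2, 0.1, 0.4]
grip_width: 91.7
finger_force: 0.0
```

step_arm:
  series: "-1 0 0 0.15 0 0 0; -1 0 0 0.25 0 0 0; -1 0 0 0.32 0 0 0; -1 0 0 0.32 0 0 0; -1 0 0 0.32 0 0 0; 0 0 0 0.32 0 0 0; 0 0 0 0.32 0 0 0; 0.3 0 0 0.32 0 0 0; 0.3 0 0 0.32 0 0 0; 0.3 0 0 0.32 0 0 0; 0.3 0 0 0.32 0 0 0; 0.3 0 0 0.32 0 0 0"

```text
time: 5.3
tool_pos: [479.3, -283.2, 9.4]
tcp_rot: [3.141, 0.0, 1.174]
contact_force: [-0.9, 0.7, 4.7]
grip_width: 80.2
finger_force: 30.0
```

step_arm:
  series: "0.3 0.1 -0.01 0 0 0 0; 0.3 0.2 -0.02 0 0 0 0; 0.3 0.33 -0.04 0 0 0 0; 0.3 0.46 -0.05 0 0 0 0; 0.3 0.6 -0.065 0 0 0 0; 0.3 0.73 -0.08 0 0 0 0; 0.3 0.85 -0.094 0 0 0 0; 0.3 0.85 -0.094 0 0 0 0"

```text
time: 6.1
tool_pos: [499.3, -215.4, 9.4]
tcp_rot: [3.141, -0.001, 1.175]
contact_force: [2.6, 2.0, 7.1]
grip_width: 79.5
finger_force: 30.0
```

step_arm:
  series: "0.3 0.1 -0.01 0 0 0 0; 0.3 0.2 -0.02 0 0 0 0; 0.3 0.33 -0.04 0 0 0 0; 0.3 0.46 -0.05 0 0 0 0; 0.3 0.6 -0.065 0 0 0 0; 0.3 0.73 -0.08 0 0 0 0; 0.3 0.85 -0.094 0 0 0 0; 0.3 0.85 -0.094 0 0 0 0"

```text
time: 6.9
tool_pos: [518.5, -149.8, 9.4]
tcp_rot: [3.141, -0.001, 1.175]
contact_force: [1.4, 2.2, 6.4]
grip_width: 79.9
finger_force: 30.0
```

step_arm:
  series: "0.3 0.1 -0.01 0 0 0 0; 0.3 0.2 -0.02 0 0 0 0; 0.3 0.33 -0.04 0 0 0 0; 0.3 0.46 -0.05 0 0 0 0; 0.3 0.6 -0.065 0 0 0 0; 0.3 0.73 -0.08 0 0 0 0; 0.3 0.85 -0.094 0 0 0 0; 0.3 0.85 -0.094 0 0 0 0"

```text
time: 7.7
tool_pos: [537.7, -84.2, 9.4]
tcp_rot: [3.141, -0.001, 1.175]
contact_force: [0.0, 1.5, 6.3]
grip_width: 79.5
finger_force: 30.0
```

step_arm:
  series: "0.3 0.1 -0.01 0 0 0 0; 0.3 0.2 -0.02 0 0 0 0; 0.3 0.33 -0.04 0 0 0 0; 0.3 0.46 -0.05 0 0 0 0; 0.3 0.6 -0.065 0 0 0 0; 0.3 0.73 -0.08 0 0 0 0; 0.3 0.84 -0.09 0 0 0 0; 0.3 0.84 -0.09 0 0 0 0; 0 0.84 -0.09 0 0 0 0; -1 0.84 -0.09 0 0 0 0; -1 0.84 -0.09 0 0 0 0; -1 0.84 -0.09 0 0 0 0"

```text
time: 8.9
tool_pos: [555.9, -20.8, 8.6]
tcp_rot: [-3.14, 0.0, 1.174]
contact_force: [0.7, -0.6, 0.4]
grip_width: 91.7
finger_force: 0.0
```

step_arm:
  series: "-1 0 0 0 0 0 -0.02; -1 0 0 0 0 0 -0.04; -1 0 0 0 0 0 -0.06; -1 0 0 0 0 0 -0.08; -1 0 0 0 0 0 -0.1; -1 0 0 0 0 0 -0.12; -1 0 0 0 0 0 -0.14; -1 0 0 0 0 0 -0.16; -1 0 0 0 0 0 -0.18; -1 0 0 0 0 0 -0.2; -1 0 0 0 0 0 -0.22; -1 0 0 0 0 0 -0.24; -1 0 0 0 0 0 -0.25; -1 0 0 0 0 0 -0.25"

```text
time: 10.3
tool_pos: [556.2, -21.3, 8.7]
tcp_rot: [-3.141, -0.001, 2.745]
contact_force: [0.6, 0.8, 0.3]
grip_width: 91.7
finger_force: 0.0
```

step_arm:
  series: "0 0 0 0 0 0 0; 0.3 0 0 0 0 0 0; 0.3 0 0 0 0 0 0; 0.3 0 0 0 0 0 0; 0.3 0 0 0 0 0 0; 0.3 0 0 0 0 0 0"

```text
time: 10.9
tool_pos: [556.4, -21.4, 8.9]
tcp_rot: [-3.141, -0.0, 2.744]
contact_force: [-0.1, 1.4, -2.9]
grip_width: 79.5
finger_force: 30.0
```

step_arm:
  series: "-1 0 0 0 0 0 0; -1 0 0 0 0 0 0; -1 0 0 0 0 0 0; -1 0 0 0 0 0 0; -1 0 0 -0.2 0 0 0; -1 0 0 -0.4 0 0 0; -1 0 0 -0.7 0 0 0; -1 0 0 -1 0 0 0; -1 0 0 -1 0 0 0"

```text
time: 11.8
tool_pos: [558.7, -21.9, 92.4]
tcp_rot: [3.14, 0.006, 2.744]
contact_force: [-0.1, -0.5, 0.2]
grip_width: 91.8
finger_force: 0.0
```

step_arm:
  series: "-1 0 0 -0.5 0 0 0.02; -1 0 0 -1 0 0 0.04; -1 0 0 -1 0 0 0.06; -1 0 0 -1 0 0 0.08; -1 0 0 -1 0 0 0.1; -1 0 0 -1 0 0 0.12; -1 0 0 -1 0 0 0.14; -1 0 0 -1 0 0 0.16; -1 0 0 -1 0 0 0.176; -1 0 0 -1 0 0 0.176; -1 0 0 -1 0 0 0.176"

```text
time: 12.9
tool_pos: [556.4, -21.5, 168.5]
tcp_rot: [-3.141, -0.0, 1.641]
contact_force: [0.4, -0.1, -0.4]
grip_width: 91.5
finger_force: 0.0
```

step_arm:
  series: "-1 0.45 -0.12 0 0 0 0; -1 0.94 -0.25 0 0 0 0; -1 0.94 -0.25 0 0 0 0"

```text
time: 13.2
tool_pos: [529.8, 55.7, 168.8]
tcp_rot: [-3.14, -0.001, 1.644]
contact_force: [0.1, -0.2, 0.4]
grip_width: 91.8
finger_force: 0.0
```

step_arm:
  series: "-1 0.45 -0.12 0 0 0 0; -1 0.94 -0.25 0 0 0 0; -1 0.94 -0.25 0 0 0 0"

```text
time: 13.5
tool_pos: [505.1, 128.9, 168.9]
tcp_rot: [-3.141, -0.001, 1.644]
contact_force: [-0.2, 0.2, -0.5]
grip_width: 91.8
finger_force: 0.0
```

Run:
```python
from h import *
im=[]
for n in("scene","top"):
    p=vision.capture(n); print(n,mark(p))
    for k in ("camera_lens","shaft_mid","rest","mark"):
        for r in models.pinpoint(p,k)[:1]: print(n,k,np.round(r["position"],1),round(r["p"],2),ray(p,r["position"],Z[k]).round(1))
    hsv=cv2.cvtColor(p["frame"],cv2.COLOR_RGB2HSV); h,s,v=cv2.split(hsv)
    G=blobs(p,(v>150)&(s<60),46,(556,-21),45); print("white",len(G),(G.min(0)+G.max(0))/2,G.max(0)-G.min(0))
    G=blobs(p,(h>105)&(h<125)&(s>130),10,(455,268),100); print("plate",len(G),cv2.minAreaRect(G.astype(np.float32)))
    f,R,t=cam(p)
    I=p["frame"].copy()
    c,s_=np.cos(np.radians(4)),np.sin(np.radians(4))
    q=np.array([[557,-20,0],[556.4,-21.2,52]]+[[456.7-s_*d,273.5+c*d,75] for d in(-74.5,-52.5,-22.5,0,22.5,50.5)],float)
    uv=cv2.projectPoints(q,np.array(p["rvec"],float),t,np.array([[f,0,p["cx"]],[0,f,p["cy"]],[0,0,1]]),None)[0].reshape(-1,2)
    for (a,b),sz in (((235,205),0),((150,275),0)) if n=="scene" else (((245,185),0),((160,215),0)):
        K=cv2.resize(I[b:b+50,a:a+66],None,fx=6,fy=6,interpolation=cv2.INTER_NEAREST)
        for x,y in uv: cv2.circle(K,(int((x-a+.5)*6),int((y-b+.5)*6)),3,(255,0,0),-1)
        im.append(K)
cv2.imwrite("pics/chk3.png",np.vstack([np.hstack(im[:2]),np.hstack(im[2:])])[:,:,::-1])
print(readout.get_obs()["tool_pos"])
```

```text
scene (array([577.5,  34.8]), np.float64(55.7), 368)
scene camera_lens [263.4 227.3] 0.58 [556.5 -31.2  52. ]
scene shaft_mid [183.4 296.7] 0.86 [458.5 272.2  75. ]
scene rest [192.7 319.1] 0.58 [449.7 261.5   0. ]
scene mark [258.9 243.2] 0.85 [560.3 -18.5   0. ]
white 280 [553.81744324 -23.92564718] [66.81647885 67.54789081]
plate 935 ((454.6694030761719, 270.42413330078125), (63.315574645996094, 140.05734252929688), 3.9183080196380615)
top (array([536.3, -73. ]), np.float64(68.7), 505)
top camera_lens [269.5 208.9] 0.76 [560.7 -17.3  52. ]
top shaft_mid [185.1 235.4] 0.64 [461.7 268.6  75. ]
top rest [190.  240.8] 0.59 [447.7 268.    0. ]
top mark [272.8 212.6] 0.69 [554.4 -27.3   0. ]
white 287 [554.47994349 -22.36755123] [70.53412445 63.60993979]
plate 175 ((460.267822265625, 271.6620178222656), (58.168357849121094, 132.77371215820312), 3.3356828689575195)
[506.76175861 125.17567418 169.02200874]
```

View pics/chk3.png

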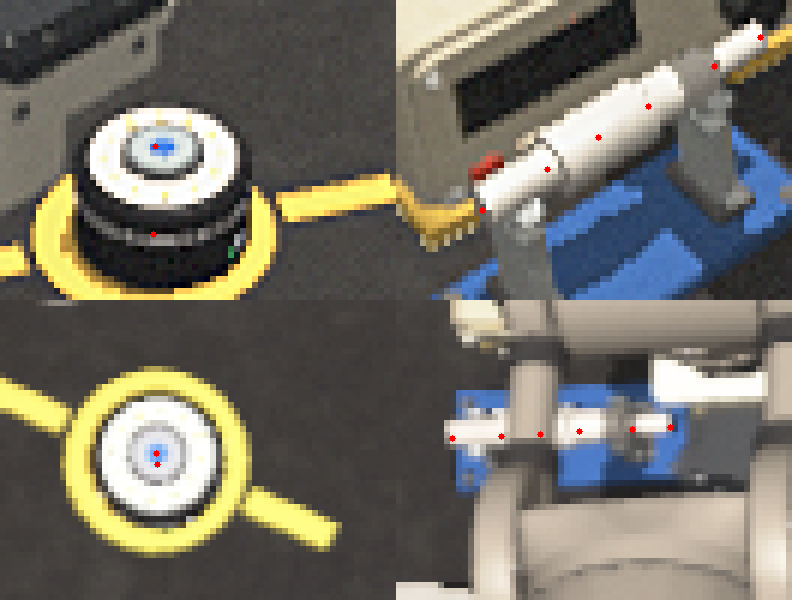

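The camera (view 1, lens at about (262,229)) stands well inside the yellow ring. The shaft dots are within a few mm, with the true shaft about 2 mm further in +x and 2–3 mm towards -y. The box face is close behind the shaft, so I'll measure the finger clearance.

Run:
```python
from h import *
A=[]
for i in range(3):
    p=vision.capture("scene"); A.append(cloud(p))
W=np.nanmean(A,0); X,Y,H=W[...,0],W[...,1],W[...,2]
for y0 in (230,250,270,290,310):
    for z0 in (60,75,90,100):
        m=(abs(Y-y0)<10)&(abs(H-z0)<6)&(X>480)&(X<560); print(y0,z0,m.sum(),np.percentile(X[m],[0,10,50]).round() if m.sum() else "")
m=(X>520)&(X<600)&(abs(Y-270)<50); print("box top",np.nanpercentile(H[m],[5,50,95]))
m=(X>560)&(X<640)&(abs(Y+100)<20); print("bench",np.nanmedian(H[m]))
m=(H>79)&(H<95)&(X>440)&(X<478)&(Y>255)&(Y<290); print("shaft top",np.nanmedian(X[m]),np.nanmedian(H[m]),m.sum())
```

```text
230 60 28 [505. 506. 507.]
230 75 30 [505. 505. 507.]
230 90 42 [506. 507. 508.]
230 100 148 [507. 512. 531.]
250 60 30 [505. 506. 506.]
250 75 32 [505. 506. 507.]
250 90 49 [506. 507. 508.]
250 100 152 [506. 512. 531.]
270 60 30 [503. 505. 507.]
270 75 33 [505. 506. 506.]
270 90 44 [506. 507. 508.]
270 100 157 [506. 513. 531.]
290 60 32 [505. 506. 506.]
290 75 34 [505. 505. 506.]
290 90 48 [506. 507. 508.]
290 100 161 [506. 512. 530.]
310 60 35 [506. 506. 508.]
310 75 36 [506. 506. 508.]
310 90 56 [505. 506. 509.]
310 100 169 [506. 514. 532.]
box top [ 97.74939874  99.78584428 101.36845043]
bench -2.978974345356155
shaft top 452.4784050861554 84.81376111745442 127
```

step_arm:
  series: "0.05 0.45 -0.12 0 0 0 0; 0.05 0.93 -0.245 0 0 0 0; 0.05 0.93 -0.245 0 0 0 0"

```text
time: 14.45
tool_pos: [480.5, 202.0, 169.1]
tcp_rot: [-3.141, -0.001, 1.642]
contact_force: [-0.6, -0.7, 0.3]
grip_width: 72.3
finger_force: 0.0
```

step_arm:
  series: "0.05 0.45 -0.12 0 0 0 0; 0.05 0.93 -0.245 0 0 0 0; 0.05 0.93 -0.245 0 0 0 0; 0.05 0.93 -0.245 0 0 0 0; 0.05 0.93 -0.245 0 0 0 0"

```text
time: 14.95
tool_pos: [457.8, 270.6, 169.0]
tcp_rot: [3.142, 0.001, 1.638]
contact_force: [0.0, -0.2, 0.5]
grip_width: 44.1
finger_force: 0.0
```

step_arm:
  series: "0.05 0 0 0.2 0 0 0; 0.05 0 0 0.4 0 0 0; 0.05 0 0 0.6 0 0 0; 0.05 0 0 0.75 0 0 0; 0.05 0 0 0.9 0 0 0; 0.05 0 0 0.9 0 0 0; 0.05 0 0 0.9 0 0 0"

```text
time: 15.65
tool_pos: [457.6, 271.5, 97.2]
tcp_rot: [3.141, 0.0, 1.638]
contact_force: [0.1, 0.5, -0.3]
grip_width: 43.8
finger_force: 0.0
```

Tips are at 97 and the shaft top is at 87. I'll look before going around it.

Run:
```python
from h import *
im=[]
for n,a,b in(("scene",140,235),("top",160,205)):
    p=vision.capture(n); K=cv2.resize(p["frame"][b:b+90 if n=="scene" else b+60,a:a+80],None,fx=5,fy=5,interpolation=cv2.INTER_CUBIC); im.append(cv2.copyMakeBorder(K,0,450-K.shape[0],0,0,0))
cv2.imwrite("pics/g4.png",np.hstack(im)[:,:,::-1])
```

```text
(no output)
```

View pics/g4.png

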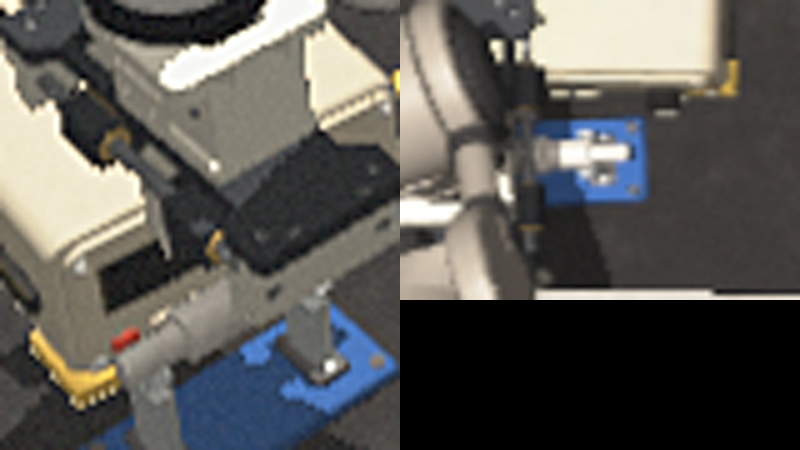

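The fingers straddle the shaft at about (185,295) in the scene view, with the gripper body above the box. I'll lower gently.

step_arm:
  series: "0.05 0 0 0.1 0 0 0; 0.05 0 0 0.2 0 0 0; 0.05 0 0 0.25 0 0 0; 0.05 0 0 0.25 0 0 0"

```text
time: 16.15
tool_pos: [456.8, 271.4, 76.1]
tcp_rot: [-3.14, 0.001, 1.639]
contact_force: [0.1, -0.5, -0.2]
grip_width: 43.7
finger_force: 0.0
```

step_arm:
  series: "0.05 0 0 0.08 0 0 0; 0.05 0 0 0.15 0 0 0; 0.05 0 0 0.21 0 0 0; 0.05 0 0 0.21 0 0 0; 0.05 0 0 0.21 0 0 0"

```text
time: 16.65
tool_pos: [457.3, 271.6, 60.1]
tcp_rot: [-3.141, 0.0, 1.639]
contact_force: [0.5, -0.2, 0.2]
grip_width: 43.6
finger_force: 0.0
```

step_arm:
  series: "0.3 0 0 0 0 0 0; 0.5 0 0 0 0 0 0; 0.7 0 0 0 0 0 0; 0.9 0 0 0 0 0 0; 0.9 0 0 0 0 0 0; 0.9 0 0 0 0 0 0; 0.9 0 0 0 0 0 0"

```text
time: 17.35
tool_pos: [459.4, 272.0, 61.1]
tcp_rot: [3.137, -0.001, 1.639]
contact_force: [4.9, 0.1, -0.3]
grip_width: 23.2
finger_force: 30.0
```

step_arm:
  series: "0.9 0 0 -0.05 0 0 0; 0.9 0 0 -0.15 0 0 0; 0.9 0 0 -0.3 0 0 0; 0.9 0 0 -0.45 0 0 0; 0.9 0 0 -0.6 0 0 0; 0.9 0 0 -0.75 0 0 0; 0.9 0 0 -0.9 0 0 0; 0.9 0 0 -1 0 0 0; 0.9 0 0 -1 0 0 0; 0.9 0 0 -1 0 0 0"

```text
time: 18.35
tool_pos: [457.2, 271.6, 140.2]
tcp_rot: [-3.141, 0.0, 1.639]
contact_force: [-0.6, -0.5, -2.4]
grip_width: 23.6
finger_force: 30.0
```

step_arm:
  series: "0.9 -0.12 0.03 0 0 0 0; 0.9 -0.3 0.08 0 0 0 0; 0.9 -0.5 0.13 0 0 0 0; 0.9 -0.7 0.185 0 0 0 0; 0.9 -0.85 0.225 0 0 0 0; 0.9 -0.934 0.247 0 0 0 0"

```text
time: 18.95
tool_pos: [482.5, 196.7, 140.0]
tcp_rot: [-3.141, 0.0, 1.637]
contact_force: [-0.1, 0.3, -2.1]
grip_width: 23.6
finger_force: 30.0
```

step_arm:
  series: "0.9 -0.12 0.03 0 0 0 0; 0.9 -0.3 0.08 0 0 0 0; 0.9 -0.5 0.13 0 0 0 0; 0.9 -0.7 0.185 0 0 0 0; 0.9 -0.85 0.225 0 0 0 0; 0.9 -0.934 0.247 0 0 0 0"

```text
time: 19.55
tool_pos: [507.3, 124.0, 140.3]
tcp_rot: [3.142, 0.0, 1.638]
contact_force: [0.5, 0.5, -2.3]
grip_width: 23.8
finger_force: 30.0
```

step_arm:
  series: "0.9 -0.12 0.03 0 0 0 0; 0.9 -0.3 0.08 0 0 0 0; 0.9 -0.5 0.13 0 0 0 0; 0.9 -0.7 0.185 0 0 0 0; 0.9 -0.85 0.225 0 0 0 0; 0.9 -0.934 0.247 0 0 0 0"

```text
time: 20.15
tool_pos: [532.2, 50.7, 140.3]
tcp_rot: [3.141, 0.0, 1.638]
contact_force: [0.0, 0.3, -2.3]
grip_width: 23.5
finger_force: 30.0
```

step_arm:
  series: "0.9 -0.12 0.03 0 0 0 0.01; 0.9 -0.3 0.08 0 0 0 0.02; 0.9 -0.5 0.13 0 0 0 0.035; 0.9 -0.7 0.185 0 0 0 0.05; 0.9 -0.85 0.225 0 0 0 0.065; 0.9 -0.934 0.247 0 0 0 0.074; 0.9 -0.934 0.247 0 0 0 0.074; 0.9 -0.934 0.247 0 0 0 0.074; 0.9 -0.934 0.247 0 0 0 0.074"

```text
time: 21.05
tool_pos: [556.2, -20.7, 140.3]
tcp_rot: [-3.141, -0.0, 1.175]
contact_force: [0.3, -0.1, -3.0]
grip_width: 23.7
finger_force: 30.0
```

Run:
```python
from h import *
o=readout.get_obs(); T=o["tool_pos"]; print(T,o["tcp_rot"])
im=[]
for n in("scene","top"):
    p=vision.capture(n)
    for k in ("camera_lens","shaft_mid","mark"):
        for r in models.pinpoint(p,k)[:1]: print(n,k,np.round(r["position"],1),round(r["p"],2),ray(p,r["position"],{"shaft_mid":155}.get(k,Z[k])).round(1))
    f,R,t=cam(p); th=np.radians(67.3); I=p["frame"]
    q=np.array([[556.4,-21.2,52]]+[[T[0]+np.cos(th)*d,T[1]+np.sin(th)*d,T[2]+14.5] for d in(-74.5,-52.5,-22.5,0,22.5,50.5)])
    uv=cv2.projectPoints(q,np.array(p["rvec"],float),t,np.array([[f,0,p["cx"]],[0,f,p["cy"]],[0,0,1]]),None)[0].reshape(-1,2)
    print(uv.round(1).tolist())
    a,b=(np.mean(uv,0)-[33,40]).astype(int)
    K=cv2.resize(I[b:b+75,a:a+66],None,fx=6,fy=6,interpolation=cv2.INTER_CUBIC)
    for x,y in uv: cv2.circle(K,(int((x-a+.5)*6),int((y-b+.5)*6)),2,(255,0,0),-1)
    im.append(K)
cv2.imwrite("pics/h5.png",np.hstack(im)[:,:,::-1])
```

```text
[556.22331434 -20.67934298 140.26368857] [-3.14124588e+00 -3.27215286e-05  1.17526303e+00]
scene camera_lens [261.8 225.5] 0.72 [565.1 -32.5  52. ]
scene shaft_mid [261.  198.8] 0.68 [551.  -19.1 155. ]
scene mark [260.9 246.6] 0.76 [546.1 -14.2   0. ]
[[260.5, 228.8], [288.3, 192.9], [280.1, 194.3], [268.8, 196.2], [260.2, 197.7], [251.6, 199.1], [240.7, 201.0]]
[[270.6, 210.1], [290.2, 215.2], [284.0, 212.5], [275.5, 208.8], [269.2, 206.1], [262.9, 203.3], [255.1, 199.9]]
```

View pics/h5.png

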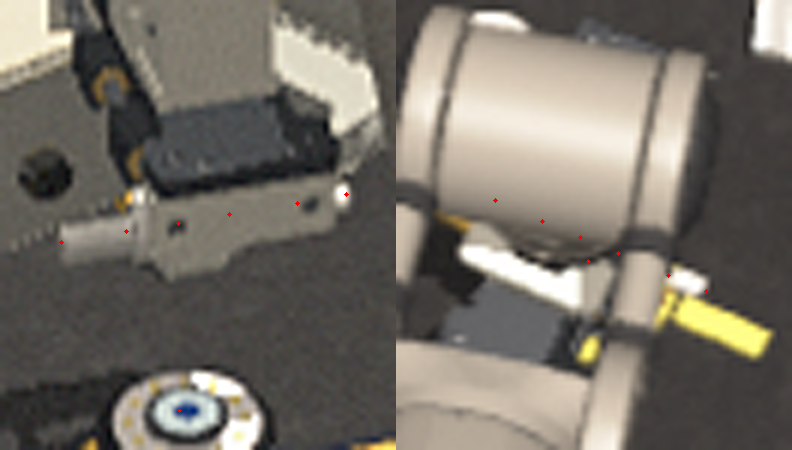

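The dots match the held shaft: its left end is near (241,201) in the scene view and its right tip is in place in the top view, so the along-axis error is at most about 2 mm. I'll trim the height down 2.7 mm and let it settle.

step_arm:
  series: "0.9 -0.008 0 0.017 0 0 0; 0.9 -0.008 0 0.034 0 0 0; 0.9 -0.008 0 0.034 0 0 0; 0.9 -0.008 0 0.034 0 0 0; 0.9 -0.008 0 0.034 0 0 0; 0.9 -0.008 0 0.034 0 0 0; 0.9 -0.008 0 0.034 0 0 0; 0.9 -0.008 0 0.034 0 0 0"

```text
time: 22.25
tool_pos: [556.2, -21.8, 137.6]
tcp_rot: [3.141, 0.0, 1.174]
contact_force: [-0.2, 0.6, -1.1]
grip_width: 23.8
finger_force: 30.0
```

Run:
```python
from h import *
o=readout.get_obs(); print(o["tool_pos"],o["tcp_rot"],o["grip_width"],abs(o["dq"]).max())
print(order.close_job())
```

```text
[556.21970678 -21.77496434 137.6274891 ] [3.14143398e+00 5.89814990e-05 1.17362036e+00] 23.774306458660565 0.001773088772345662
the job is handed in; nothing more can be done
None
```

I handed the job in at about 22 s: the camera stands on the yellow disc and the shaft is held steady, level and along the tape strips, with its thick section about 10 cm above the lens and centred to an estimated 2 mm (no verdict came back).

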